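# Unhook a module panel from its barbed hook and dock it

### The arm

A 6-joint arm with a two-finger parallel gripper is mounted at the origin on a cart in front of the work surface, level with it; the furniture and walls round the work are solid. World frame = base frame: x ahead of the robot, y to its left, z up, the work surface at z = 0. Lengths are in m, angles in degrees, forces in N, time in s.
With the tool pointing down it reaches from about 0.375 to 0.9 m from the base axis. Payload 3.1 kg.
Tool frame: the origin (TCP) lies midway between the tips of the shut fingers; the grasp point (between the pads) lies 19 mm behind it; z points along the fingers, y is the direction in which the jaws open and shut (so a half turn about z gives the same grasp; the last joint's range is limited). The gripper opens to 87 mm and grips with 3 to 60 N. Pads are 19 mm wide; open, the fingers measure 117 mm over their backs; the gripper's body (75 mm by 190 mm) begins 51 mm behind the grasp point.
Start: joints at [-74.8, 30.224, 82.088, -0, 67.689, -10.227], TCP at [0.268, -0.564, 0.223] pointing down, gripper open.
Joint ranges: [-176.69, 176.69], [-43.24, 126.21], [12.49, 139.97], [-82, 262], [0, 151.66], [-163.58, 163.58]. Speed limits (degrees/s): [159.86, 159.86, 180, 180, 180, 180].

### API

Orientations are given as a 3x3 rotation matrix whose columns are the frame's x, y, z axes.
In Python, from rig import bot gives the robot as it stands.
- The arm moves only by the shell command python3 -m jog 'ROWS' [FORCE]. ROWS is JSON, a list that holds one entry, the list of rows, each a list of 7 numbers: the finger opening in cm, from 0 to 8.7, then the shift along the tool's x, y, z in cm, then the turn, a rotation vector about the tool's x, y, z in rad. In form: [[[grip, tx, ty, tz, rx, ry, rz], ...]]. A call has 1 to 8 rows; each row shifts and turns the commanded pose from where the row before left it, along the tool's axes as they then stand; what a row does not reach is not made up. A row lasts 1/8 s, in which the tool goes at most 62.5 mm and 10.7 degrees, less where a joint would pass 70% of its speed; a pose out of reach is approached as far as the arm can. A call with a gripper value outside its range is refused whole. The fingers move at their own pace and stop on an object; FORCE is the grip in N (left out, the last holds). Time passes only in rows, so rows that do not move let the fingers close. It gives the time, the measured TCP pose, the force and the opening at its end, in the units of the state.
- bot.get_state(): the state, without advancing time (a new reading comes with each control period).
- bot.camera(name): name is "side" or "top"; returns the picture (420x560x3 uint8, red, green, blue); there is no depth.
- bot.calibration(name): a dict with "mtx" (3x3 intrinsics, pixels), "camera_from_world" (4x4, takes a point from world to camera coordinates). Camera axes: x right, y down, z forward; pixel columns grow to the right and rows downward; lengths in m; the calibration is good to about 2 mm. A picture is of the moment at which its call begins. calibration takes no time and is no camera call.
- bot.close_job(): hands the job in, once; it reports no verdict.
The state is a dict: "clock": time; "qpos": joint angles; "qd": joint speeds; "tau": joint torques, N m; "eef_pos": TCP position; "tcp_rot": TCP orientation; "force": force on the tool from outside, world axes, zero at the start; "ft_torque": the same for the moment, N m; "gripper_width": opening from 0.0 (shut) to 1.0 (fully open).
Only numpy, scipy, OpenCV 4.12 (cv2) and the standard library are available. Lean on these libraries where they do the work, as an engineer would, in place of code of your own. Each camera call takes 0.05 s, during which the arm holds its last target. There are 200 camera calls.

### The job

Take the module panel off the barbed retaining hook without forcing it: raise it by its orange tab, tilt it and work its window out over the barb. Then lower it gently into the slot of the blue docking cradle so that it stands upright, fully home, and let go of it. Leave the flux tin, the tape roll and the yellow screwdriver where they are.

Things in the scene. Friction and masses are not known exactly. Their poses are not given: they have to be found in the camera images.
- hook_stand: Fixed steel stand with a barbed hook, base 100 x 80 x 10 mm. Origin on the bench under the post; z up; x is the way the hook points. Post 14 (x) x 18 mm at x = 0, to z = 168 mm. A flat strap 14 mm wide (y), 6 mm thick, runs level from the post along +x, centre line at z = 165 mm, to hook_bend, then up to hook_tip.
- hook_bend (a point): Where the strap bends: x = 80, y = 0, z = 165 mm in the frame of hook_stand. From here it goes on outward and upward at 65 degrees from level for 26 mm. Past bend and barb the panel must be tilted 32 degrees or more, its top leaning back over the post (-x), its lower edge swung out (+x); 40 to 45 degrees leaves only 2 mm of play each way, so feel for contact.
- hook_tip (a point): Centre of the strap's upturned end: x = 91, y = 0, z = 188.6 mm in the frame of hook_stand; the top is 3 mm higher. From it a barb 14 mm wide, 4 thick, 8 long points back and down (-x, 25 degrees below level). Way out for panel_hole, (x, z) in mm in hook_stand: upright to (73,168); 20 degrees at (80.5,170.5); 42 at (83.5,176.5), (89,184), (96,189.5), (104,191).
- panel: Loose rigid aluminium panel with green insets, 0.13 to 0.25 kg, 8 (x) x 70 (y) x 167 mm (z), same front and back. Origin at the centre of its lower edge, x normal to the faces, z up along it. Centre of mass at about z = 71 mm. It hangs upright on the strap, x along the strap, 36 to 54 mm out from the post, lower edge 72 mm above the bench.
- panel_hole (a point): Centre of the panel's through window, 26 mm wide (y), 20 mm high (panel z = 76 to 96 mm); in the frame of panel x = 0, y = 0, z = 86 mm. The top of the window rests on the strap at the start; the window is 12 mm wider than the strap.
- panel_tab (a point): Where to grip: x = 0, y = 0, z = 148 mm in the frame of panel, on the orange tab, 8 mm thick (x), 34 mm wide (y), from z = 107 to 167 mm. Grip across the 8 mm, fingertips not below about z = 125 mm, to stay clear of the hook when tilted.
- cradle: Fixed docking cradle: black base 64 x 106 x 8 mm, blue frame (34 x 98 mm outside) round one slot, open upward. Origin on the bench under its centre, z up, y along the slot. Slot 10 mm wide (x), 74 mm long (y), floor at z = 8 mm, frame top at z = 30 mm; 6 mm round lead-in on all sides, straight below z = 24 mm. The panel fits either way round.
- slot_floor (a point): Centre of the slot's floor: in the frame of cradle x = 0, y = 0, z = 8 mm. The docked panel's origin comes to this point.
- flux_tin: Bystander: round green and white tin, 79 mm across, 24 mm high; origin under its centre. To be left alone.
- tape_roll: Bystander: roll of cream masking tape lying flat, 52 mm across, 24 mm high; origin under its centre. To be left alone.
- screwdriver_yellow: Bystander: screwdriver with yellow handle, 18 x 140 x 16 mm, lying along its y; origin under its centre. To be left alone.

How it is judged (in metres and radians):
On the way:
1. the panel is held clear of the hook: its window centre more than 100 mm from the hook tip, the panel still gripped, off the bench and not touching the hook stand (distance between panel_hole and hook_tip above 0.1 m and height (world z) of panel above 0.05 m and contact force between the fingers and panel above 0.5 N and contact force between panel and hook_stand below 0.2 N), for 0.2 s.
At the end, for the whole second after the job is handed in: The panel stands in the cradle's slot, either way round: its lower edge within 4 mm of the slot floor and centred within 8 mm, upright within 0.18 rad, its faces along the slot within 0.2 rad, at rest and released; flux tin, tape roll and yellow screwdriver within 20 mm of where they were (horizontal distance between panel and slot_floor below 0.008 m and z of panel in the frame of slot_floor below 0.004 m and angle between panel's own z axis and vertical below 0.18 rad and angle between the x axis of panel and the x axis of cradle, either way round below 0.2 rad and linear speed of panel below 0.02 m/s and not (distance of flux_tin from where it was at the start of the episode above 0.02 m) and not (distance of tape_roll from where it was at the start of the episode above 0.02 m) and not (distance of screwdriver_yellow from where it was at the start of the episode above 0.02 m)); the robot touches nothing.
It fails at once if the panel is forced against the hook stand with more than 35 N (contact force between panel and hook_stand above 35 N).
It fails at once if the panel is slammed or jammed into the cradle with more than 50 N (contact force between panel and cradle above 50 N).
It fails at once if the flux tin, tape roll or yellow screwdriver is moved more than 20 mm (distance of any of flux_tin, tape_roll, screwdriver_yellow from where it was at the start of the episode above 0.02 m).
It also fails if it takes over 48 s, if anything falls off the work surface, if the arm or the gripper's body presses on something with over 40 N, if the wrist force passes 120 N, or if a joint passes its speed limit or range.

## Working session

There is one attempt and no reset: what is moved stays moved. The work goes in short steps, Python scripts to look and compute and a shell command to move; the robot and the scene stay as the last step left them, time stands still between calls to the robot, and variables do not carry over. Pictures are saved under pics/ and viewed, about 8 in all and at most 12, crops included, and the job is handed in when it is done.

```bash
mkdir -p pics; ls
python3 - <<'E'
from rig import bot
import cv2,json,numpy as np
np.set_printoptions(precision=4,suppress=True)
s=bot.get_state()
for k in s: print(k,np.array(s[k]).tolist())
for n in("side","top"):
    im=bot.camera(n); cv2.imwrite(f"pics/{n}0.png",im[:,:,::-1])
    c=bot.calibration(n); print(n,c["mtx"],np.array(c["camera_from_world"]))
E
```

```text
pics
clock 0.0
qpos [-74.80067819142015, 30.27875451119412, 82.15726181546265, -0.001975445211805771, 67.68873165079596, -10.22645528843881]
qd [-0.1067187533671012, -0.007644043857591709, 0.07976380533712925, -0.023985243374101982, -0.00874629061207938, 0.10439662767317916]
tau [-0.00047871761125861667, -44.00412082672119, -17.65929400920868, 0.0632319669239223, 0.0583075953181833, -0.00018343140254728496]
eef_pos [0.26816704270490255, -0.5637251504897388, 0.22156904433798796]
tcp_rot [[0.9031366977173786, 0.4293527026827594, -0.0006016104709100015], [0.42935297725557137, -0.9031343429269065, 0.002092736907010262], [0.00035518716968554293, -0.0021483307462218035, -0.9999976292557295]]
force [0.03268301104629874, 0.17041499550841066, -0.10593403578973835]
ft_torque [-0.03384717947922198, 0.011022759112139301, -0.0023221814812122428]
gripper_width 0.998529231111542
side [[530.1358   0.     277.3227]
 [  0.     530.1358 206.0181]
 [  0.       0.       1.    ]] [[ 0.9922 -0.1232  0.0173 -0.5417]
 [-0.0342 -0.404  -0.9141  0.0436]
 [ 0.1196  0.9064 -0.405   1.1944]
 [ 0.      0.      0.      1.    ]]
top [[431.2757   0.     281.6972]
 [  0.     431.2757 211.3972]
 [  0.       0.       1.    ]] [[ 0.0133 -0.9999  0.0075 -0.2977]
 [-0.9971 -0.0139 -0.0745  0.5099]
 [ 0.0746 -0.0065 -0.9972  0.9544]
 [ 0.      0.      0.      1.    ]]
```

View pics/side0.png

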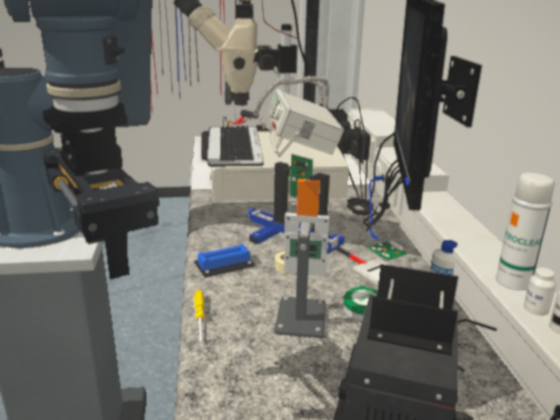

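View pics/top0.png

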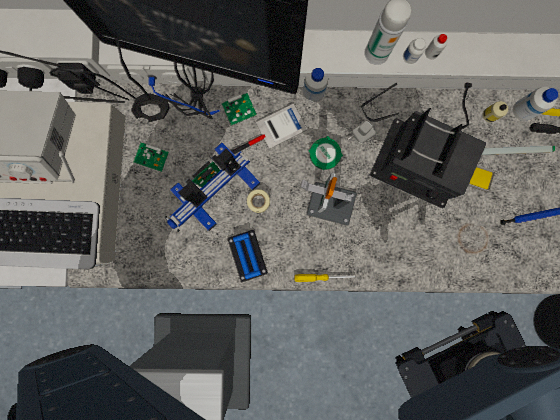

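Side view: the panel hangs at (308,225) with the orange tab at (308,197), and the cradle is at (225,258). Top view: the stand is at (331,205), the tab at (329,192), the cradle at (248,255), the tin at (325,152), the tape at (258,201) and the screwdriver at (323,277). Next I'll look at close crops.

```bash
python3 - <<'E'
import cv2,numpy as np
t=cv2.imread("pics/top0.png");s=cv2.imread("pics/side0.png")
a=cv2.resize(t[170:230,300:360],(400,400),interpolation=cv2.INTER_CUBIC)
b=cv2.resize(t[225:285,220:280],(400,400),interpolation=cv2.INTER_CUBIC)
cv2.imwrite("pics/crop.png",np.hstack([a,b]))
c=cv2.resize(s[170:340,190:340],(525,595),interpolation=cv2.INTER_CUBIC)
cv2.imwrite("pics/crops.png",c)
E
cat > h.py <<'E'
from rig import bot
import cv2,numpy as np
np.set_printoptions(precision=4,suppress=True)
def P(n):
    c=bot.calibration(n); return np.array(c["mtx"]),np.array(c["camera_from_world"])
def ray(n,u,v):
    K,T=P(n); d=T[:3,:3].T@np.linalg.solve(K,[u,v,1.]); return -T[:3,:3].T@T[:3,3],d
def onz(n,u,v,z):
    o,d=ray(n,u,v); return o+d*(z-o[2])/d[2]
def proj(n,p):
    K,T=P(n); q=K@(T[:3,:3]@np.array(p)+T[:3,3]); return q[:2]/q[2]
def blob(im,lo,hi,roi=None):
    m=cv2.inRange(cv2.cvtColor(im,cv2.COLOR_RGB2HSV),lo,hi)
    if roi: k=np.zeros_like(m); x0,y0,x1,y1=roi; k[y0:y1,x0:x1]=1; m=m*k
    c=max(cv2.findContours(m,0,2)[0],key=cv2.contourArea)
    return m,cv2.minAreaRect(c)
E
python3 - <<'E'
from h import *
t=cv2.imread("pics/top0.png")[:,:,::-1].copy();s=cv2.imread("pics/side0.png")[:,:,::-1].copy()
for n,im,roi in(("top",t,(220,225,280,290)),("side",s,(190,240,260,280))):
    m,r=blob(im,(95,120,60),(125,255,255),roi); ys,xs=np.nonzero(m); print(n,"blue",r,len(xs),cv2.boxPoints(r).tolist())
    if n=="top":
        for p in cv2.boxPoints(r): print(onz(n,*p,.03))
        print("c",onz(n,*r[0],.03))
for n,im,roi in(("top",t,(305,170,355,215)),("side",s,(290,170,330,222))):
    m,r=blob(im,(5,150,90),(22,255,255),roi);print(n,"orange",r,cv2.boxPoints(r).tolist())
# base gray mask in top
E
```

```text
top blue ((246.4052276611328, 255.7071075439453), (44.07426834106445, 16.454391479492188), 72.07208251953125) 592 [[231.79403686523438, 237.27249145507812], [247.449462890625, 232.20748901367188], [261.01641845703125, 274.1417236328125], [245.36099243164062, 279.20672607421875]]
[ 0.4539 -0.1804  0.03  ]
[ 0.4656 -0.215   0.03  ]
[ 0.3734 -0.2468  0.03  ]
[ 0.3618 -0.2124  0.03  ]
c [ 0.4135 -0.2137  0.03  ]
side blue ((223.02499389648438, 256.83599853515625), (17.79580307006836, 51.529212951660156), 77.6192398071289) 842 [[195.9517822265625, 253.66912841796875], [246.28265380859375, 242.6208953857422], [250.09820556640625, 260.00286865234375], [199.767333984375, 271.05108642578125]]
top orange ((331.4651794433594, 187.87533569335938), (5.436694145202637, 22.83411407470703), 21.25050163269043) [[324.7936096191406, 197.53082275390625], [333.0697326660156, 176.24932861328125], [338.1367492675781, 178.2198486328125], [329.8606262207031, 199.5013427734375]]
side orange ((308.0, 197.0), (36.0, 22.0), 90.0) [[297.0, 179.0], [319.0, 179.0], [319.0, 215.0], [297.0, 215.0]]
```

View pics/crop.png

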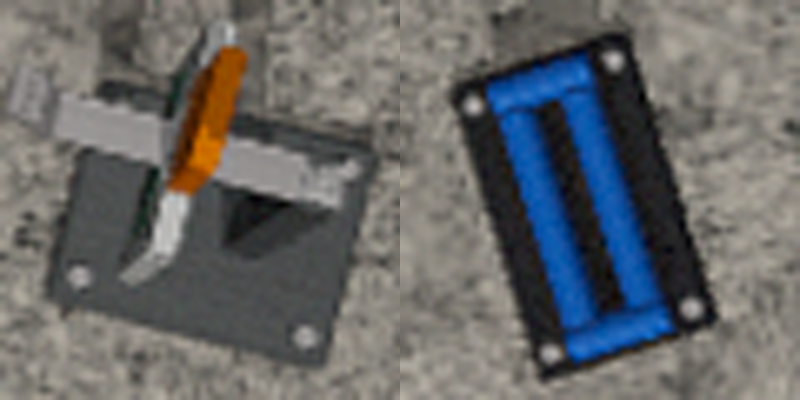

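View pics/crops.png

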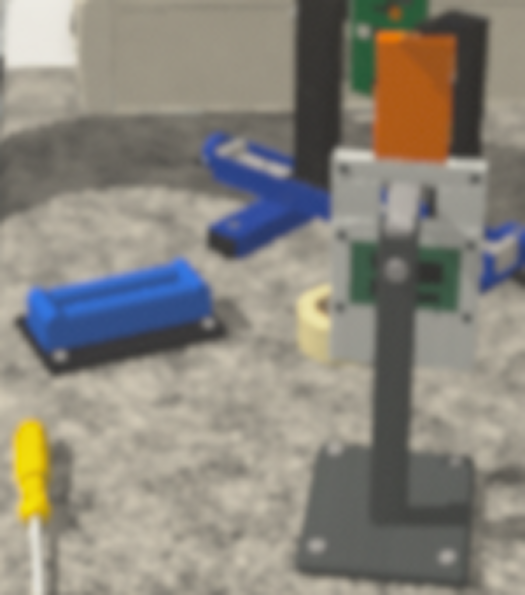

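Run:
```python
from h import *
f=6.6667
st=lambda x,y:(300+(x+.5)/f-.5,170+(y+.5)/f-.5)
cr=lambda x,y:(220+(x-400+.5)/f-.5,225+(y+.5)/f-.5)
sd=lambda x,y:(190+x/3.5,170+y/3.5)
T=lambda p,z:onz("top",*p,z)
print("base");B=[T(st(*p),.01) for p in((100,85),(375,150),(325,365),(50,300))]
for b in B:print(b)
print("c",np.mean(B,0))
e,b=T(st(342,187),.168),T(st(56,113),.168);print("strap",e,b,np.linalg.norm(e-b),np.degrees(np.arctan2(*(b-e)[[1,0]])))
print("tip",T(st(30,95),.19))
print("tabtop",T(st(226,100),.239),[T(st(*p),.239) for p in((240,50),(215,150))])
print("tabtop side",onz("side",308,181,.239),onz("side",*sd(418,34),.239))
print("side post foot",onz("side",*sd(390,520),.01))
C=[T(cr(*p),.009) for p in((473,105),(614,60),(692,307),(551,354))]
print("cr screws",*C,"c",np.mean(C,0),[np.degrees(np.arctan2(*(C[i]-C[j])[[1,0]])) for i,j in((0,3),(1,2))])
C=[T(cr(*p),.03) for p in((491,95),(590,60),(672,330),(570,362))]
print("cr top",*C,"c",np.mean(C,0))
C=[T(cr(*p),.008) for p in((450,90),(620,35),(715,315),(545,380))]
print("cr base",np.mean(C,0),np.linalg.norm(C[0]-C[3]),np.linalg.norm(C[0]-C[1]))
print(onz("side",*sd(30,317),.008),onz("side",*sd(208,322),.008),onz("side",*sd(60,355),.008))
s=bot.get_state();print(s["clock"])
for n in("tape",):print("tape",onz("top",258,201,.024),"tin",onz("top",325,152,.024),"driver",onz("top",323,277,.01))
```

```text
base
[ 0.5826 -0.3654  0.01  ]
[ 0.5615 -0.4602  0.01  ]
[ 0.4872 -0.4431  0.01  ]
[ 0.5082 -0.3488  0.01  ]
c [ 0.5349 -0.4044  0.01  ]
strap [ 0.5312 -0.4224  0.168 ] [ 0.5516 -0.3397  0.168 ] 0.08516198950840971 76.2023763896932
tip [ 0.5536 -0.3309  0.19  ]
tabtop [ 0.5461 -0.3798  0.239 ] [array([ 0.5595, -0.3835,  0.239 ]), array([ 0.5328, -0.377 ,  0.239 ])]
tabtop side [ 0.5417 -0.3837  0.239 ] [ 0.5448 -0.3785  0.239 ]
side post foot [ 0.5338 -0.4194  0.01  ]
cr screws [ 0.4472 -0.1754  0.009 ] [ 0.4632 -0.2232  0.009 ] [ 0.3799 -0.2511  0.009 ] [ 0.3634 -0.2037  0.009 ] c [ 0.4134 -0.2133  0.009 ] [np.float64(18.63931923037669), np.float64(18.569295321700356)]
cr top [ 0.4505 -0.1837  0.03  ] [ 0.4626 -0.2164  0.03  ] [ 0.3735 -0.2453  0.03  ] [ 0.3626 -0.2117  0.03  ] c [ 0.4123 -0.2143  0.03  ]
cr base [ 0.414  -0.2133  0.008 ] 0.1035025886237566 0.06086204567346019
[ 0.3634 -0.2076  0.008 ] [ 0.4628 -0.2226  0.008 ] [ 0.38   -0.2507  0.008 ]
0.1
tape [ 0.5364 -0.237   0.024 ] tin [ 0.6505 -0.3874  0.024 ] driver [ 0.3674 -0.3861  0.01  ]
```

```bash
cat >> h.py <<'E'
from scipy.spatial.transform import Rotation as Ro
A=np.radians(77.); O=np.array([.533,-.4165,0]); H=np.array([np.cos(A),np.sin(A),0]); Z=np.array([0,0,1.])
def rot(a,th=0):  # tool y = -h(a), tilted by th deg about tool x
    a=np.radians(a); h=np.array([np.cos(a),np.sin(a),0])
    return np.c_[np.cross(h,Z),-h,-Z]@Ro.from_rotvec([np.radians(th),0,0]).as_matrix()
def hole(x,z,th,lat=-.0035,L=.043): # TCP for window centre at stand (x,z) mm
    t=np.radians(th); u=np.cos(t)*Z-np.sin(t)*H
    return O+H*x/1000+Z*z/1000+np.cross(Z,H)*lat+u*L
def rows(targets,p=None,R=None):  # targets: (pos,R,n)
    s=bot.get_state()
    p=np.array(s["eef_pos"]) if p is None else p; R=np.array(s["tcp_rot"]) if R is None else R
    for q,Q,n in targets:
        r=Ro.from_matrix(R.T@Q).as_rotvec()
        print("target",q, "deg",np.degrees(np.linalg.norm(r)),"mm",1e3*np.linalg.norm(q-p))
        dR=Ro.from_rotvec(r/n).as_matrix(); d=(q-p)/n; S=R.copy()
        for i in range(n):
            print("  ",np.round(100*S.T@d,3),np.round(r/n,4)); S=S@dR
        p,R=q,Q
E
python3 - <<'E'
from h import *
rows([(np.array([.268,-.564,.31]),rot(77),4),(np.array([.5455,-.3795,.31]),rot(77),6)])
E
```

```text
target [ 0.268 -0.564  0.31 ] deg 38.43083989173997 mm 88.33129541086042
   [-0.006 -0.002 -2.208] [-0.0005  0.0001  0.1677]
   [-0.006  0.    -2.208] [-0.0005  0.0001  0.1677]
   [-0.006  0.002 -2.208] [-0.0005  0.0001  0.1677]
   [-0.005  0.004 -2.208] [-0.0005  0.0001  0.1677]
target [ 0.5455 -0.3795  0.31  ] deg 0.0 mm 333.2364025733083
   [ 3.815 -4.037  0.   ] [0. 0. 0.]
   [ 3.815 -4.037  0.   ] [0. 0. 0.]
   [ 3.815 -4.037  0.   ] [0. 0. 0.]
   [ 3.815 -4.037  0.   ] [0. 0. 0.]
   [ 3.815 -4.037  0.   ] [0. 0. 0.]
   [ 3.815 -4.037  0.   ] [0. 0. 0.]
```

```bash
python3 -m jog '[[[6,0,0,-2.2,0,0,0.168],[6,0,0,-2.2,0,0,0.168],[6,0,0,-2.2,0,0,0.168],[6,0,0,-2.2,0,0,0.168],[6,3,-3,0,0,0,0],[6,3,-3,0,0,0,0],[6,3,-3,0,0,0,0],[6,3,-3,0,0,0,0]]]' 20; python3 -m jog '[[[6,3,-3,0,0,0,0],[6,3,-3,0,0,0,0],[6,3,-3,0,0,0,0],[6,1,-2,0,0,0,0],[6,0,0,0,0,0,0]]]'
python3 - <<'E'
from h import *
cv2.imwrite("pics/top1.png",bot.camera("top")[:,:,::-1])
im=bot.camera("side");cv2.imwrite("pics/side1.png",im[:,:,::-1])
c=np.hstack([cv2.resize(im[90:270,220:400],(400,400),interpolation=2),cv2.resize(bot.camera("top")[140:240,280:380],(400,400),interpolation=2)])
cv2.imwrite("pics/c1.png",c[:,:,::-1])
rows([(np.array([.5455,-.3795,.201]),rot(77),4)])
E
```

```text
clock: 1.1
eef_pos: [0.4133, -0.4736, 0.31]
tcp_rot: [[0.974, -0.226, -0.001], [-0.226, -0.974, 0.001], [-0.001, -0.001, -1.0]]
force: [0.8, 0.5, -0.9]
gripper_width: 0.693
clock: 1.72
eef_pos: [0.5348, -0.3888, 0.3101]
tcp_rot: [[0.975, -0.224, -0.001], [-0.224, -0.975, 0.001], [-0.002, -0.0, -1.0]]
force: [0.1, -0.0, -0.1]
gripper_width: 0.688
target [ 0.5455 -0.3795  0.201 ] deg 0.1633766901774674 mm 110.76212101681774
   [ 0.23  -0.352  2.737] [ 0.0001  0.0002 -0.0007]
   [ 0.23  -0.351  2.737] [ 0.0001  0.0002 -0.0007]
   [ 0.229 -0.351  2.737] [ 0.0001  0.0002 -0.0007]
   [ 0.229 -0.35   2.737] [ 0.0001  0.0002 -0.0007]
```

View pics/c1.png

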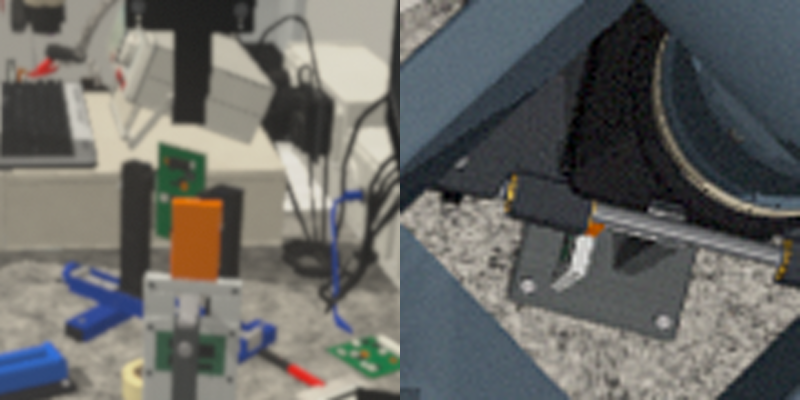

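The gripper is over the tab: finger at crop (192,80), tab at (197,240). The remaining 1 cm correction agrees with what I see. I'll descend and grip.

```bash
python3 -m jog '[[[6,0.46,-0.7,2,0,0,0],[6,0.46,-0.7,2.5,0,0,0],[6,0,0,3,0,0,0],[6,0,0,3.4,0,0,0],[6,0,0,0,0,0,0]]]'; python3 -m jog '[[[2,0,0,0,0,0,0],[2,0,0,0,0,0,0],[1.2,0,0,0,0,0,0],[0.9,0,0,0,0,0,0],[0.3,0,0,0,0,0,0],[0.3,0,0,0,0,0,0],[0.3,0,0,0,0,0,0]]]' 25
python3 - <<'E'
from h import *
im=bot.camera("side");cv2.imwrite("pics/side2.png",im[:,:,::-1])
c=np.hstack([cv2.resize(im[130:290,240:400],(400,400),interpolation=2),cv2.resize(bot.camera("top")[140:240,280:380],(400,400),interpolation=2)])
cv2.imwrite("pics/c2.png",c[:,:,::-1])
s=bot.get_state();print(s["force"],s["ft_torque"])
E
```

```text
clock: 2.5
eef_pos: [0.544, -0.3783, 0.1986]
tcp_rot: [[0.974, -0.228, -0.006], [-0.228, -0.974, 0.005], [-0.006, -0.003, -1.0]]
force: [0.1, 0.1, -1.3]
gripper_width: 0.687
clock: 3.38
eef_pos: [0.5469, -0.3782, 0.2016]
tcp_rot: [[0.974, -0.226, 0.0], [-0.226, -0.974, 0.001], [-0.0, -0.001, -1.0]]
force: [0.2, 0.0, 0.5]
gripper_width: 0.091
[0.1051 1.1771 1.3209] [ 0.3384  0.0064 -0.0651]
```

View pics/c2.png

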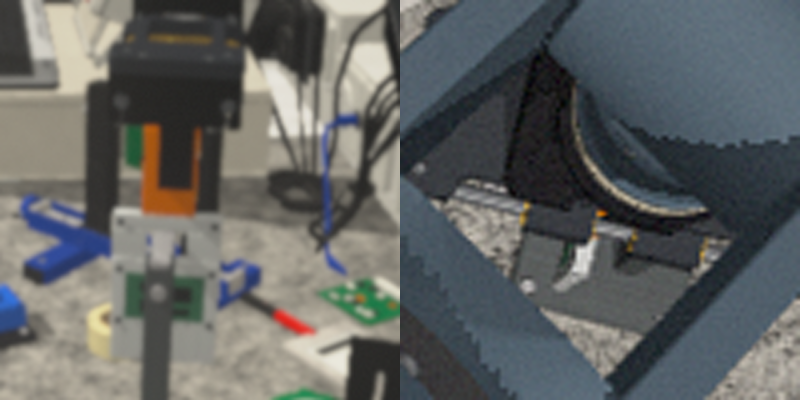

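Gripped: width 7.9 mm, finger at crop (177,160) on the tab. Before lifting I'll check the lateral offset of the panel against the post from edge columns.

Run:
```python
from h import *
for f in("side0","side1","side2"):
    g=cv2.imread(f"pics/{f}.png")
    for r in (222,264): print(f,r,g[r,282:334,1].tolist())
    for r in (290,): print(f,r,g[r,290:320,1].tolist())
for lat in(-.006,-.003,0):
    q=O+H*.039+np.cross(Z,H)*lat
    print(lat,[proj("side",q+np.cross(Z,H)*w+Z*z) for z in(.20,.16,.085) for w in(.035,-.035)])
print("post",[proj("side",O-H*.007+np.cross(Z,H)*w+Z*.08) for w in(.009,-.009)])
```

```text
side0 222 [56, 69, 103, 135, 151, 152, 153, 154, 156, 159, 162, 160, 157, 156, 158, 154, 143, 130, 130, 142, 157, 163, 163, 162, 160, 157, 153, 147, 135, 129, 131, 135, 140, 149, 153, 152, 151, 151, 151, 151, 150, 144, 132, 125, 127, 134, 132, 120, 110, 108, 105, 105]
side0 264 [195, 190, 177, 162, 157, 155, 153, 153, 153, 153, 153, 154, 153, 150, 135, 108, 82, 75, 74, 74, 73, 75, 74, 74, 74, 85, 113, 140, 150, 151, 151, 152, 152, 153, 152, 153, 152, 152, 152, 153, 153, 151, 151, 151, 153, 159, 163, 163, 160, 154, 153, 155]
side0 290 [172, 168, 167, 168, 167, 153, 119, 88, 76, 75, 74, 75, 74, 74, 73, 75, 87, 115, 141, 149, 147, 147, 142, 134, 128, 133, 145, 155, 162, 169]
side1 222 [54, 69, 104, 135, 146, 145, 146, 148, 150, 151, 153, 152, 148, 148, 148, 147, 142, 141, 144, 149, 153, 155, 154, 153, 151, 148, 146, 141, 133, 131, 131, 131, 135, 141, 144, 144, 143, 143, 143, 142, 142, 136, 125, 118, 121, 130, 140, 145, 149, 149, 147, 145]
side1 264 [185, 179, 167, 154, 148, 146, 145, 145, 145, 144, 145, 145, 145, 141, 128, 101, 78, 71, 70, 70, 70, 70, 70, 70, 71, 80, 106, 133, 142, 142,
[... 847 characters left out ...]
3, 72, 72, 72, 71, 72, 72, 85, 112, 136, 144, 143, 141, 139, 130, 125, 129, 141, 150, 158, 163]
-0.006 [array([288.1326, 201.8599]), array([332.5962, 204.3958]), array([287.4985, 224.642 ]), array([331.1078, 227.2938]), array([286.3724, 265.108 ]), array([328.4651, 267.95  ])]
-0.003 [array([286.2415, 201.7521]), array([330.6772, 204.2863]), array([285.6435, 224.5292]), array([329.2259, 227.1793]), array([284.5814, 264.9871]), array([326.6491, 267.8274])]
0 [array([284.3516, 201.6443]), array([328.7594, 204.177 ]), array([283.7897, 224.4164]), array([327.3452, 227.065 ]), array([282.7915, 264.8663]), array([324.8342, 267.7048])]
post [array([296.2927, 283.2379]), array([307.6119, 284.0348])]
```

Post and panel edge columns match the predictions: panel offset about 1.5–3 mm, within the 6 mm play. Next I'll lift and run outward.

```bash
cat >> h.py <<'E'
def hp(x,z,th): return hole(x,z,th,-.005,.0436),rot(77,th)
def where():
    s=bot.get_state(); p=np.array(s["eef_pos"]);R=np.array(s["tcp_rot"])
    u=-R[:,2]; c=p-.0436*u-O; print("hole x,z,lat mm",1e3*np.array([c@H,c[2],c@np.cross(Z,H)]),"tilt",np.degrees(np.arctan2(-u@H,u[2])),"F stand x,y,z",np.array(s["force"])@np.c_[H,np.cross(Z,H),Z],"M",np.array(s["ft_torque"]),"w",s["gripper_width"],s["clock"])
E
python3 -m jog '[[[0.3,0,0,-0.5,0,0,0],[0.3,0,0,-0.5,0,0,0],[0.3,0,0,0,0,0,0]]]' 40
python3 - <<'E'
from h import *
where()
rows([hp(73,168,0)+(4,),hp(80.5,170.5,20)+(4,),hp(83.5,176.5,42)+(5,),hp(89,184,42)+(3,),hp(96,189.5,42)+(3,),hp(104,191,42)+(3,),hp(150,215,42)+(3,)])
E
```

```text
clock: 3.85
eef_pos: [0.547, -0.379, 0.2121]
tcp_rot: [[0.974, -0.226, 0.001], [-0.226, -0.974, -0.001], [0.001, 0.001, -1.0]]
force: [0.1, -0.4, -1.6]
gripper_width: 0.09
hole x,z,lat mm [ 39.6867 168.4925  -5.283 ] tilt -0.04661735916661997 F stand x,y,z [-0.3756 -0.2214 -1.6112] M [0.0906 0.0203 0.0213] w 0.08998412908392467 3.85
target [ 0.5543 -0.3465  0.2116] deg 0.10142609972191999 mm 33.28231927546119
   [-0.007 -0.832  0.012] [ 0.0002 -0.0002 -0.0003]
   [-0.007 -0.832  0.012] [ 0.0002 -0.0002 -0.0003]
   [-0.007 -0.832  0.012] [ 0.0002 -0.0002 -0.0003]
   [-0.006 -0.832  0.012] [ 0.0002 -0.0002 -0.0003]
target [ 0.5526 -0.3537  0.2115] deg 20.0 mm 7.41320772526848
   [-0.     0.185  0.003] [ 0.0873 -0.     -0.    ]
   [-0.     0.185 -0.013] [ 0.0873 -0.     -0.    ]
   [-0.     0.183 -0.029] [ 0.0873 -0.     -0.    ]
   [-0.     0.18  -0.045] [ 0.0873 -0.     -0.    ]
target [ 0.5501 -0.3647  0.2089] deg 22.000000000000004 mm 11.551417922079672
   [-0.     0.229 -0.029] [ 0.0768  0.     -0.    ]
   [-0.     0.226 -0.046] [ 0.0768  0.     -0.    ]
   [-0.     0.222 -0.063] [ 0.0768  0.     -0.    ]
   [-0.     0.217 -0.08 ] [ 0.0768  0.     -0.    ]
   [-0.     0.21  -0.097] [ 0.0768  0.     -0.    ]
target [ 0.5513 -0.3593  0.2164] deg 0.0 mm 9.300537618869159
   [ 0.    -0.304 -0.063] [0. 0. 0.]
   [ 0.    -0.304 -0.063] [0. 0. 0.]
   [ 0.    -0.304 -0.063] [0. 0. 0.]
target [ 0.5529 -0.3525  0.2219] deg 0.0 mm 8.902246907382391
   [ 0.    -0.296  0.02 ] [0. 0. 0.]
   [ 0.    -0.296  0.02 ] [0. 0. 0.]
   [ 0.    -0.296  0.02 ] [0. 0. 0.]
target [ 0.5547 -0.3447  0.2234] deg 0.0 mm 8.139410298049848
   [-0.    -0.232  0.141] [0. 0. 0.]
   [-0.    -0.232  0.141] [0. 0. 0.]
   [-0.    -0.232  0.141] [0. 0. 0.]
target [ 0.5651 -0.2999  0.2474] deg 0.0 mm 51.88448708429142
   [-0.    -1.675  0.431] [0. 0. 0.]
   [-0.    -1.675  0.431] [0. 0. 0.]
   [-0.    -1.675  0.431] [0. 0. 0.]
```

```bash
python3 -m jog '[[[0.3,0,-0.83,0,0,0,0],[0.3,0,-0.83,0,0,0,0],[0.3,0,-0.83,0,0,0,0],[0.3,0,-0.83,0,0,0,0],[0.3,0,0,0,0,0,0]]]'
python3 - <<'E'
from h import *
where()
E
python3 -m jog '[[[0.3,0,0.18,0,0.0873,0,0],[0.3,0,0.18,-0.01,0.0873,0,0],[0.3,0,0.18,-0.03,0.0873,0,0],[0.3,0,0.18,-0.04,0.0873,0,0],[0.3,0,0,0,0,0,0]]]'
python3 - <<'E'
from h import *
where()
rows([hp(83.5,176.5,42)+(5,)])
E
```

```text
clock: 4.47
eef_pos: [0.5546, -0.3453, 0.2116]
tcp_rot: [[0.974, -0.225, -0.0], [-0.225, -0.974, 0.0], [-0.0, -0.0, -1.0]]
force: [-1.1, -0.4, -2.2]
gripper_width: 0.089
hole x,z,lat mm [ 74.2761 167.9648  -4.9804] tilt 0.012774047462896837 F stand x,y,z [-0.6025  0.9712 -2.2173] M [ 0.0415 -0.0103 -0.0254] w 0.08899911434302483 4.475
clock: 5.1
eef_pos: [0.5519, -0.3556, 0.2104]
tcp_rot: [[0.973, -0.215, 0.077], [-0.229, -0.915, 0.332], [-0.001, -0.341, -0.94]]
force: [-0.1, -0.3, -2.2]
gripper_width: 0.089
hole x,z,lat mm [ 78.4945 169.3848  -4.7671] tilt 19.91282062294909 F stand x,y,z [-0.3005  0.0095 -2.1587] M [-0.3196  0.0769  0.0082] w 0.08871959990988865 5.1
target [ 0.5501 -0.3647  0.2089] deg 22.088294781094145 mm 9.438774479124836
   [ 0.006  0.185 -0.036] [ 0.0771 -0.0003 -0.0008]
   [ 0.006  0.182 -0.05 ] [ 0.0771 -0.0003 -0.0008]
   [ 0.006  0.178 -0.064] [ 0.0771 -0.0003 -0.0008]
   [ 0.006  0.172 -0.077] [ 0.0771 -0.0003 -0.0008]
   [ 0.005  0.166 -0.09 ] [ 0.0771 -0.0003 -0.0008]
```

```bash
python3 -m jog '[[[0.3,0,0.18,-0.04,0.077,0,0],[0.3,0,0.18,-0.05,0.077,0,0],[0.3,0,0.18,-0.06,0.077,0,0],[0.3,0,0,0,0,0,0]]]'
python3 - <<'E'
from h import *
where()
rows([hp(83.5,176.5,42)+(2,)])
E
```

```text
clock: 5.6
eef_pos: [0.551, -0.3595, 0.2094]
tcp_rot: [[0.974, -0.191, 0.123], [-0.227, -0.815, 0.532], [-0.001, -0.546, -0.837]]
force: [-0.3, 0.4, -1.3]
gripper_width: 0.085
hole x,z,lat mm [ 83.4583 172.895   -4.7257] tilt 33.12618704235785 F stand x,y,z [ 0.3037  0.4123 -1.2641] M [-0.5523  0.1045 -0.0104] w 0.08481195591008568 5.6
target [ 0.5501 -0.3647  0.2089] deg 8.8752456673312 mm 5.337090744385086
   [ 0.015  0.236 -0.124] [ 0.0774 -0.0001 -0.0014]
   [ 0.014  0.226 -0.142] [ 0.0774 -0.0001 -0.0014]
```

```bash
python3 -m jog '[[[0.3,0,0.24,-0.12,0.0775,0,0],[0.3,0,0.23,-0.14,0.0775,0,0],[0.3,0,0,0,0,0,0]]]'
python3 - <<'E'
from h import *
where()
rows([hp(83.5,176.5,42)+(1,),hp(89,184,42)+(3,)])
E
```

```text
clock: 5.98
eef_pos: [0.55, -0.3641, 0.2089]
tcp_rot: [[0.974, -0.17, 0.151], [-0.227, -0.724, 0.652], [-0.002, -0.669, -0.743]]
force: [0.0, 0.5, -2.7]
gripper_width: 0.093
hole x,z,lat mm [ 84.04   176.5277  -4.7925] tilt 41.99430485775482 F stand x,y,z [ 0.5266  0.1181 -2.6919] M [-0.6787  0.2115 -0.0103] w 0.09311433630193575 5.975
target [ 0.5501 -0.3647  0.2089] deg 0.13658129903184787 mm 0.5836567879586367
   [ 0.021  0.042 -0.034] [ 0.0001 -0.0001 -0.0024]
target [ 0.5513 -0.3593  0.2164] deg 0.0 mm 9.300537618869159
   [ 0.    -0.304 -0.063] [0. 0. 0.]
   [ 0.    -0.304 -0.063] [0. 0. 0.]
   [ 0.    -0.304 -0.063] [0. 0. 0.]
```

```bash
python3 -m jog '[[[0.3,0,-0.15,-0.04,0,0,0],[0.3,0,-0.15,-0.04,0,0,0],[0.3,0,0,0,0,0,0]]]'
python3 - <<'E'
from h import *
where()
rows([hp(89,184,42)+(3,)])
E
```

```text
clock: 6.35
eef_pos: [0.551, -0.3618, 0.2134]
tcp_rot: [[0.974, -0.167, 0.152], [-0.225, -0.724, 0.652], [0.001, -0.67, -0.743]]
force: [0.4, -0.6, -2.4]
gripper_width: 0.089
hole x,z,lat mm [ 86.5476 180.9984  -5.3135] tilt 42.04063928628326 F stand x,y,z [-0.5396 -0.5433 -2.3694] M [-0.6986  0.1504  0.0063] w 0.08891431321979183 6.35
target [ 0.5513 -0.3593  0.2164] deg 0.07334886865611344 mm 3.915921247515085
   [-0.009 -0.129 -0.02 ] [-0.0002 -0.0003  0.0001]
   [-0.009 -0.129 -0.02 ] [-0.0002 -0.0003  0.0001]
   [-0.009 -0.129 -0.02 ] [-0.0002 -0.0003  0.0001]
```

```bash
python3 -m jog '[[[0.3,-0.01,-0.19,-0.02,0,0,0],[0.3,-0.01,-0.19,-0.02,0,0,0],[0.3,0,0,0,0,0,0]]]'
python3 - <<'E'
from h import *
where()
rows([hp(96,189.5,42)+(3,)])
E
```

```text
clock: 6.72
eef_pos: [0.5511, -0.3597, 0.2155]
tcp_rot: [[0.974, -0.168, 0.152], [-0.226, -0.723, 0.653], [0.0, -0.671, -0.742]]
force: [0.2, 0.5, -1.1]
gripper_width: 0.086
hole x,z,lat mm [ 88.639  183.1864  -4.8608] tilt 42.11352113727967 F stand x,y,z [ 0.5746 -0.0843 -1.1073] M [-0.6461  0.2258 -0.0161] w 0.08615137680897775 6.725
target [ 0.5529 -0.3525  0.2219] deg 0.13422914389471763 mm 9.785794858303829
   [ 0.006 -0.326  0.008] [-0.0007 -0.0003 -0.0003]
   [ 0.006 -0.326  0.008] [-0.0007 -0.0003 -0.0003]
   [ 0.006 -0.326  0.008] [-0.0007 -0.0003 -0.0003]
```

```bash
python3 -m jog '[[[0.3,0,-0.2,-0.02,0,0,0],[0.3,0,-0.2,0,0,0,0],[0.3,0,0,0,0,0,0]]]'
python3 - <<'E'
from h import *
where()
rows([hp(96,189.5,42)+(3,)])
E
```

```text
clock: 7.1
eef_pos: [0.5517, -0.3569, 0.2184]
tcp_rot: [[0.974, -0.168, 0.152], [-0.226, -0.723, 0.653], [0.0, -0.671, -0.742]]
force: [0.7, -0.3, -1.4]
gripper_width: 0.087
hole x,z,lat mm [ 91.5224 186.0359  -4.8748] tilt 42.11768874136206 F stand x,y,z [-0.1008 -0.7437 -1.3847] M [-0.6128  0.1586  0.0195] w 0.08669693896876739 7.1
target [ 0.5529 -0.3525  0.2219] deg 0.1366501563654921 mm 5.752924654647641
   [ 0.005 -0.191  0.014] [-0.0007 -0.0003 -0.0002]
   [ 0.005 -0.191  0.014] [-0.0007 -0.0003 -0.0002]
   [ 0.006 -0.191  0.014] [-0.0007 -0.0003 -0.0002]
```

No contact forces so far. I'll carry on along the way out.

```bash
python3 -m jog '[[[0.3,0,-0.19,0.01,0,0,0],[0.3,0,-0.19,0.01,0,0,0],[0.3,0,-0.19,0.01,0,0,0],[0.3,0,0,0,0,0,0]]]'
python3 - <<'E'
from h import *
where()
rows([hp(104,191,42)+(3,)])
E
```

```text
clock: 7.6
eef_pos: [0.5527, -0.3526, 0.222]
tcp_rot: [[0.974, -0.168, 0.152], [-0.226, -0.723, 0.653], [0.0, -0.671, -0.742]]
force: [0.8, -0.3, -2.2]
gripper_width: 0.088
hole x,z,lat mm [ 95.968  189.6472  -4.8813] tilt 42.11686658118431 F stand x,y,z [-0.1503 -0.9023 -2.2209] M [-0.609   0.2197 -0.0622] w 0.08762503542626783 7.6
target [ 0.5547 -0.3447  0.2234] deg 0.1343987551347783 mm 8.221765008034922
   [ 0.005 -0.232  0.146] [-0.0007 -0.0003 -0.0002]
   [ 0.005 -0.232  0.146] [-0.0007 -0.0003 -0.0002]
   [ 0.005 -0.232  0.146] [-0.0007 -0.0003 -0.0002]
```

```bash
python3 -m jog '[[[0.3,0,-0.23,0.14,0,0,0],[0.3,0,-0.23,0.14,0,0,0],[0.3,0,-0.23,0.14,0,0,0],[0.3,0,0,0,0,0,0]]]'
python3 - <<'E'
from h import *
where()
rows([hp(150,193,42)+(4,), hp(200,230,42)+(3,),hp(220,230,0)+(5,)])
E
```

```text
clock: 8.1
eef_pos: [0.5545, -0.3446, 0.2234]
tcp_rot: [[0.974, -0.168, 0.152], [-0.226, -0.722, 0.653], [-0.0, -0.671, -0.742]]
force: [0.4, 0.6, -1.4]
gripper_width: 0.087
hole x,z,lat mm [104.1052 191.0777  -4.8226] tilt 42.12854061720737 F stand x,y,z [ 0.6259 -0.2554 -1.4005] M [-0.689   0.2267 -0.0123] w 0.08728873618296418 8.1
target [ 0.5651 -0.2999  0.2254] deg 0.13982293377449512 mm 46.01083976336409
   [ 0.004 -0.886  0.734] [-0.0006 -0.0002 -0.0002]
   [ 0.004 -0.886  0.734] [-0.0006 -0.0002 -0.0002]
   [ 0.005 -0.886  0.733] [-0.0006 -0.0002 -0.0002]
   [ 0.005 -0.887  0.733] [-0.0006 -0.0002 -0.0002]
target [ 0.5763 -0.2512  0.2624] deg 0.0 mm 62.20128616033596
   [-0.    -2.064  0.199] [0. 0. 0.]
   [-0.    -2.064  0.199] [0. 0. 0.]
   [-0.    -2.064  0.199] [0. 0. 0.]
target [ 0.5874 -0.2033  0.2736] deg 42.0 mm 50.43318949472495
   [ 0.    -0.881  0.492] [-0.1466 -0.      0.    ]
   [ 0.    -0.943  0.358] [-0.1466 -0.      0.    ]
   [ 0.    -0.985  0.216] [-0.1466 -0.      0.    ]
   [ 0.    -1.006  0.07 ] [-0.1466 -0.      0.    ]
   [ 0.    -1.006 -0.078] [-0.1466 -0.      0.    ]
```

```bash
python3 -m jog '[[[0.3,0,-0.89,0.73,0,0,0],[0.3,0,-0.89,0.73,0,0,0],[0.3,0,-0.89,0.73,0,0,0],[0.3,0,-0.89,0.73,0,0,0],[0.3,0,0,0,0,0,0]]]'
python3 - <<'E'
from h import *
where()
rows([hp(155,230,42)+(2,),hp(155,295,0)+(5,)])
E
```

```text
clock: 8.72
eef_pos: [0.565, -0.2987, 0.2258]
tcp_rot: [[0.974, -0.167, 0.151], [-0.225, -0.722, 0.654], [-0.0, -0.671, -0.741]]
force: [-0.5, 0.6, -3.1]
gripper_width: 0.085
hole x,z,lat mm [151.2038 193.5086  -4.7223] tilt 42.14283286857057 F stand x,y,z [ 0.4209  0.6559 -3.1134] M [-0.7142  0.1596 -0.0115] w 0.08541070048142084 8.725
target [ 0.5662 -0.295   0.2624] deg 0.1438840864807622 mm 36.77016980226082
   [ 0.013 -1.37  -1.226] [-0.0012  0.0002  0.    ]
   [ 0.013 -1.369 -1.227] [-0.0012  0.0002  0.    ]
target [ 0.5727 -0.2666  0.3386] deg 42.0 mm 81.59287931134138
   [ 0.    -1.453 -0.742] [-0.1466 -0.      0.    ]
   [ 0.    -1.329 -0.946] [-0.1466 -0.      0.    ]
   [ 0.    -1.177 -1.131] [-0.1466 -0.      0.    ]
   [ 0.    -0.999 -1.29 ] [-0.1466 -0.      0.    ]
   [ 0.    -0.8   -1.422] [-0.1466 -0.      0.    ]
```

```bash
python3 -m jog '[[[0.3,0,-1.37,-1.23,0,0,0],[0.3,0,-1.37,-1.23,0,0,0],[0.3,0,-1.45,-0.74,-0.147,0,0],[0.3,0,-1.33,-0.95,-0.147,0,0],[0.3,0,-1.18,-1.13,-0.147,0,0],[0.3,0,-1,-1.29,-0.147,0,0],[0.3,0,-0.8,-1.42,-0.147,0,0],[0.3,0,0,0,0,0,0]]]';python3 -m jog '[[[0.3,0,0,0,0,0,0],[0.3,0,0,0,0,0,0]]]'
python3 - <<'E'
from h import *
where()
C=np.array([.413,-.2137,0])
R=rot(108.6); rows([(C+Z*.27+R[:,0]*.0035,R,5)])
im=bot.camera("side")
cv2.imwrite("pics/side3.png",im[:,:,::-1])
E
```

```text
clock: 9.72
eef_pos: [0.5737, -0.2653, 0.3424]
tcp_rot: [[0.975, -0.223, 0.006], [-0.223, -0.975, -0.001], [0.006, -0.0, -1.0]]
force: [-0.6, 0.5, -2.2]
gripper_width: 0.092
clock: 9.98
eef_pos: [0.5715, -0.2692, 0.3373]
tcp_rot: [[0.974, -0.229, -0.002], [-0.229, -0.974, 0.002], [-0.002, -0.002, -1.0]]
force: [-0.2, -0.4, -2.9]
gripper_width: 0.089
hole x,z,lat mm [152.2237 293.7057  -4.27  ] tilt 0.11167941369367093 F stand x,y,z [-0.4718  0.0801 -2.9395] M [-0.0376  0.0056 -0.0195] w 0.0885350466689214 9.975
target [ 0.4163 -0.2126  0.27  ] deg 31.81262819816508 mm 178.36237686874864
   [-3.277 -0.391  1.354] [-0.0005  0.0003 -0.111 ]
   [-3.214 -0.753  1.352] [-0.0005  0.0003 -0.111 ]
   [-3.111 -1.105  1.351] [-0.0005  0.0003 -0.111 ]
   [-2.97  -1.444  1.349] [-0.0005  0.0003 -0.111 ]
   [-2.792 -1.765  1.348] [-0.0005  0.0003 -0.111 ]
```

View pics/side3.png

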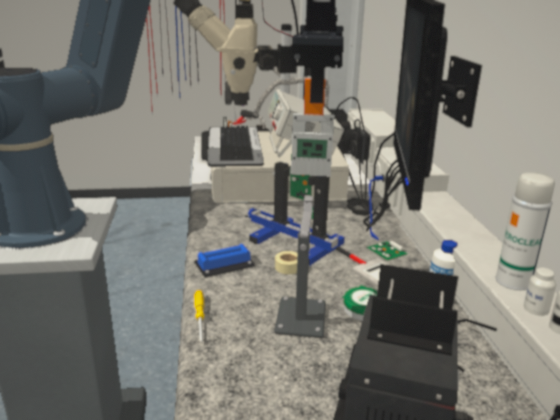

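The panel is off the hook and hanging upright (panel around (312,140), lower edge near row 178), with the cradle free at (225,258). Now I'll go above the cradle.

```bash
python3 -m jog '[[[0.3,-3.28,-0.39,1.35,0,0,-0.111],[0.3,-3.21,-0.75,1.35,0,0,-0.111],[0.3,-3.11,-1.1,1.35,0,0,-0.111],[0.3,-2.97,-1.44,1.35,0,0,-0.111],[0.3,-2.79,-1.77,1.35,0,0,-0.111],[0.3,0,0,0,0,0,0],[0.3,0,0,0,0,0,0]]]'
python3 - <<'E'
from h import *
C=np.array([.413,-.2137,0])
R=rot(108.6); rows([(C+Z*.19+R[:,0]*.0035,R,4)])
E
```

```text
clock: 10.9
eef_pos: [0.4179, -0.2133, 0.2712]
tcp_rot: [[0.948, 0.319, 0.002], [0.319, -0.948, -0.001], [0.001, 0.001, -1.0]]
force: [0.5, 0.2, -2.3]
gripper_width: 0.089
target [ 0.4163 -0.2126  0.19  ] deg 0.10442010262204253 mm 81.19066860729973
   [-0.034 -0.033  2.029] [ 0.0003 -0.0004 -0.0001]
   [-0.033 -0.032  2.029] [ 0.0003 -0.0004 -0.0001]
   [-0.033 -0.032  2.029] [ 0.0003 -0.0004 -0.0001]
   [-0.032 -0.031  2.029] [ 0.0003 -0.0004 -0.0001]
```

```bash
python3 -m jog '[[[0.3,-0.03,-0.03,2,0,0,0],[0.3,-0.03,-0.03,2,0,0,0],[0.3,-0.03,-0.03,2,0,0,0],[0.3,-0.03,-0.03,2,0,0,0],[0.3,0,0,0,0,0,0],[0.3,0,0,0,0,0,0]]]'
python3 - <<'E'
from h import *
a=bot.camera("side");b=bot.camera("top")
cv2.imwrite("pics/side4.png",a[:,:,::-1]);cv2.imwrite("pics/top4.png",b[:,:,::-1])
c=np.hstack([cv2.resize(a[170:290,170:290],(480,480),interpolation=2),cv2.resize(b[220:300,210:260],(300,480),interpolation=2)])
cv2.imwrite("pics/c4.png",c[:,:,::-1])
C=np.array([.413,-.2137,0]);R=rot(108.6)
rows([(C+Z*.19+R[:,0]*.0035,R,1)])
x=-R[:,0]
for z in(.06,.03,.008): print(z,"panel/slot ends",[proj("side",C+x*w+Z*z) for w in(-.035,0,.035)])
print("frame ends", [proj("side",C+x*w+R[:,1]*v+Z*.03) for w in(-.049,.049) for v in(-.017,.017)])
E
```

```text
clock: 11.65
eef_pos: [0.4168, -0.2122, 0.1915]
tcp_rot: [[0.947, 0.321, 0.002], [0.321, -0.947, -0.001], [0.001, 0.002, -1.0]]
force: [-0.5, 0.1, -1.3]
gripper_width: 0.087
target [ 0.4163 -0.2126  0.19  ] deg 0.17911699358725233 mm 1.9055780656175405
   [-0.045  0.045  0.179] [ 0.002  -0.0015  0.0019]
0.06 panel/slot ends [array([240.0902, 234.1943]), array([223.2792, 237.4989]), array([206.0001, 240.8955])]
0.03 panel/slot ends [array([240.2592, 247.6885]), array([223.6473, 251.1375]), array([206.5783, 254.6814])]
0.008 panel/slot ends [array([240.3807, 257.3877]), array([223.9118, 260.9379]), array([206.9937, 264.5849])]
frame ends [array([243.5343, 242.6815]), array([250.1126, 250.0854]), array([196.8864, 252.2014]), array([202.4265, 260.1606])]
```

View pics/c4.png

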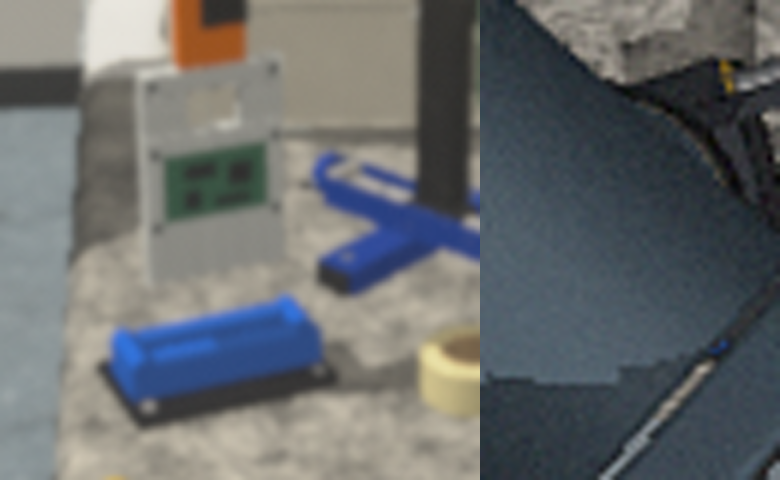

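Side crop: the panel's lower corners are at (148,283) and (283,265), over the cradle frame (112–325, 297–400). Columns agree with the prediction within about 1 px. I'll descend slowly, watching the force.

```bash
python3 -m jog '[[[0.3,-0.1,0.04,1,0,0,0],[0.3,0,0,1,0,0,0],[0.3,0,0,0.8,0,0,0],[0.3,0,0,0,0,0,0],[0.3,0,0,0,0,0,0]]]'; python3 -m jog '[[[0.3,0,0,0.3,0,0,0],[0.3,0,0,0.3,0,0,0],[0.3,0,0,0,0,0,0]]]'
python3 - <<'E'
from h import *
C=np.array([.413,-.2137,0]);R=rot(108.6)
rows([(C+Z*.15+R[:,0]*.0035,R,1)]);where()
E
```

```text
clock: 12.38
eef_pos: [0.4148, -0.2119, 0.1628]
tcp_rot: [[0.947, 0.321, -0.0], [0.321, -0.947, 0.0], [0.0, -0.0, -1.0]]
force: [0.3, -0.3, -1.1]
gripper_width: 0.085
clock: 12.75
eef_pos: [0.4146, -0.2117, 0.1567]
tcp_rot: [[0.947, 0.321, -0.0], [0.321, -0.947, 0.001], [-0.0, -0.001, -1.0]]
force: [0.5, 0.5, -1.1]
gripper_width: 0.088
target [ 0.4163 -0.2126  0.15  ] deg 0.1289281833865995 mm 6.941160532114876
   [0.134 0.134 0.668] [-0.0006  0.0002  0.0022]
hole x,z,lat mm [172.8969 113.0774 161.428 ] tilt 0.025373036274248348 F stand x,y,z [ 0.6523 -0.3913 -1.1201] M [ 0.0206  0.0124 -0.0266] w 0.08814914028552462 12.75
```

```bash
python3 -m jog '[[[0.3,0.05,0.1,0.2,0,0,0],[0.3,0,0,0.2,0,0,0],[0.3,0,0,0,0,0,0]]]'; python3 -m jog '[[[0.3,0,0,0.2,0,0,0],[0.3,0,0,0.2,0,0,0],[0.3,0,0,0,0,0,0]]]'
python3 - <<'E'
from h import *
where()
E
```

```text
clock: 13.12
eef_pos: [0.4153, -0.2123, 0.1526]
tcp_rot: [[0.947, 0.321, -0.001], [0.321, -0.947, 0.001], [-0.0, -0.001, -1.0]]
force: [-0.4, 0.9, -1.8]
gripper_width: 0.086
clock: 13.5
eef_pos: [0.4153, -0.2124, 0.1486]
tcp_rot: [[0.947, 0.321, -0.001], [0.321, -0.947, 0.001], [-0.0, -0.001, -1.0]]
force: [0.1, 1.8, -2.3]
gripper_width: 0.089
hole x,z,lat mm [172.4402 104.9867 160.5817] tilt 0.041384038346699896 F stand x,y,z [ 1.7849  0.2889 -2.2542] M [0.3884 0.0379 0.0326] w 0.08914695311643919 13.5
```

A light +y push (1.8 N), so I'll yield 0.7 mm that way and carry on down.

```bash
python3 -m jog '[[[0.3,0,-0.07,0,0,0,0],[0.3,0,0,0,0,0,0]]]'; python3 -m jog '[[[0.3,0,0,0.2,0,0,0],[0.3,0,0,0.2,0,0,0],[0.3,0,0,0,0,0,0]]]'
python3 - <<'E'
from h import *
where()
E
```

```text
clock: 13.75
eef_pos: [0.4153, -0.2121, 0.1489]
tcp_rot: [[0.947, 0.321, 0.0], [0.321, -0.947, -0.0], [0.0, 0.0, -1.0]]
force: [0.1, 1.7, -3.3]
gripper_width: 0.089
clock: 14.12
eef_pos: [0.4154, -0.2121, 0.1447]
tcp_rot: [[0.947, 0.321, 0.0], [0.321, -0.947, 0.0], [0.0, -0.0, -1.0]]
force: [0.6, 1.2, -1.9]
gripper_width: 0.091
hole x,z,lat mm [172.7603 101.1193 160.5646] tilt 0.010131045235757119 F stand x,y,z [ 1.3077 -0.3294 -1.9269] M [0.2374 0.0698 0.1004] w 0.0905309611449095 14.125
```

```bash
python3 -m jog '[[[0.3,0,-0.04,0.2,0,0,0],[0.3,0,0,0.2,0,0,0],[0.3,0,0,0,0,0,0]]]'; python3 -m jog '[[[0.3,0,0,0.1,0,0,0],[0.3,0,0,0.1,0,0,0],[0.3,0,0,0,0,0,0]]]'
python3 - <<'E'
from h import *
where()
E
```

```text
clock: 14.5
eef_pos: [0.4153, -0.2119, 0.1408]
tcp_rot: [[0.947, 0.321, 0.0], [0.321, -0.947, -0.0], [0.0, 0.0, -1.0]]
force: [-0.1, 0.6, -2.2]
gripper_width: 0.091
clock: 14.88
eef_pos: [0.4153, -0.2118, 0.1388]
tcp_rot: [[0.947, 0.321, 0.0], [0.321, -0.947, -0.0], [0.0, 0.0, -1.0]]
force: [-0.1, -0.5, -2.0]
gripper_width: 0.087
hole x,z,lat mm [172.9939  95.2472 160.7083] tilt -0.0022134472863538234 F stand x,y,z [-0.495   0.0255 -2.0485] M [ 0.0272 -0.0202 -0.0007] w 0.08665050568832168 14.875
```

Floor contact expected about 1 mm lower.

```bash
python3 -m jog '[[[0.3,0,0,0.1,0,0,0],[0.3,0,0,0.05,0,0,0],[0.3,0,0,0,0,0,0]]]'; python3 -m jog '[[[0.3,0,0,0.1,0,0,0],[0.3,0,0,0,0,0,0]]]'
```

```text
clock: 15.25
eef_pos: [0.4153, -0.2117, 0.1375]
tcp_rot: [[0.947, 0.321, 0.0], [0.321, -0.947, -0.0], [0.0, 0.0, -1.0]]
force: [-0.3, 0.8, -0.0]
gripper_width: 0.087
clock: 15.5
eef_pos: [0.4154, -0.2119, 0.1375]
tcp_rot: [[0.947, 0.321, 0.001], [0.321, -0.947, -0.001], [0.0, 0.001, -1.0]]
force: [-1.9, 1.1, 8.9]
gripper_width: 0.087
```

On the floor: +9 N, at the expected height. I'll ease off, open and withdraw.

```bash
python3 -m jog '[[[0.3,0,0,-0.1,0,0,0],[0.3,0,0,0,0,0,0],[1.5,0,0,0,0,0,0],[2.5,0,0,0,0,0,0],[4,0,0,0,0,0,0],[5,0,0,0,0,0,0],[5,0,0,0,0,0,0]]]'; python3 -m jog '[[[5,0,0,-1.5,0,0,0],[5,0,0,-2.5,0,0,0],[5,0,0,-4,0,0,0],[5,0,0,-5,0,0,0],[5,0,0,-5,0,0,0],[5,0,0,0,0,0,0]]]'
python3 - <<'E'
from h import *
a=bot.camera("side");b=bot.camera("top")
c=np.hstack([cv2.resize(a[150:290,170:290],(411,480),interpolation=2),cv2.resize(b[130:300,215:365],(380,480),interpolation=2)])
cv2.imwrite("pics/c5.png",c[:,:,::-1])
E
```

```text
clock: 16.38
eef_pos: [0.4152, -0.2116, 0.1374]
tcp_rot: [[0.947, 0.321, 0.0], [0.321, -0.947, 0.0], [0.0, -0.0, -1.0]]
force: [-0.4, -0.2, -0.0]
gripper_width: 0.524
clock: 17.12
eef_pos: [0.4172, -0.2133, 0.3215]
tcp_rot: [[0.947, 0.321, 0.008], [0.321, -0.947, -0.006], [0.005, 0.009, -1.0]]
force: [0.6, 0.5, 0.5]
gripper_width: 0.574
```

View pics/c5.png

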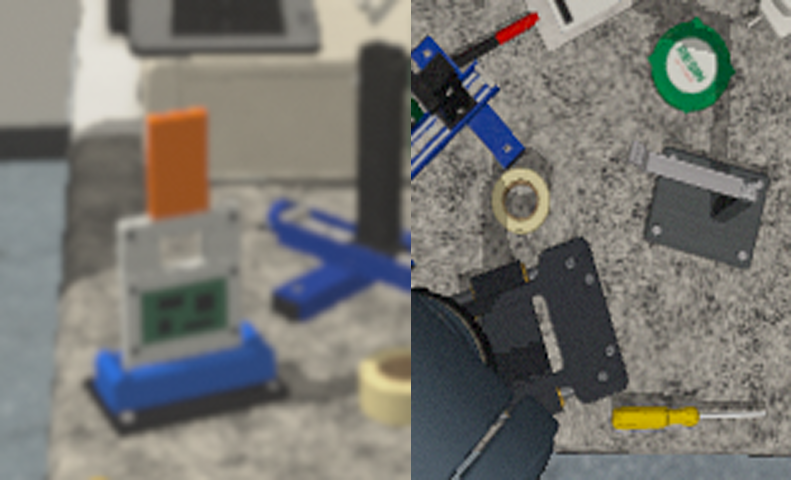

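The panel stands upright in the frame (tab top around (178,110), lower part hidden by the frame at (185,360)), and the bystanders haven't moved. One numeric check, then hand in.

Run:
```python
from h import *
im=bot.camera("side"); m,r=blob(im,(5,150,90),(22,255,255),(190,160,250,240)); ys,xs=np.nonzero(m)
print("tab seen cols",xs.min(),xs.max(),"rows",ys.min(),ys.max())
C=np.array([.413,-.2137,0]);x=-rot(108.6)[:,0]
print("expect",[proj("side",C+x*w+Z*z) for z in(.175,.115) for w in(-.017,.017)])
s=bot.get_state();print(s["clock"],s["force"]); bot.close_job()
```

```text
tab seen cols 213 229 rows 182 212
expect [array([230.405 , 180.7738]), array([213.0409, 183.4085]), array([230.9899, 210.1602]), array([214.0571, 213.1341])]
17.275 [ 0.5156  0.3561 -0.5155]
the job is handed in; nothing more can be done
```

The panel is off the hook, docked in the cradle and released, and the job was handed in at about 17.3 s of the 48 s allowed. No verdict was reported.

- **Hook:** I gripped the orange tab, lifted the panel 10 mm and followed the given way out at up to 42° of tilt. Wrist readings between steps stayed around 1–3 N, mostly the panel's own weight. Held clear, the panel was upright with its window about 120 mm from the hook tip.
- **Cradle:** The panel went in with a light side push of under 2 N, which I eased by shifting about 1 mm. It met the floor at the expected height with about 9 N, and I eased off before opening the gripper.
- **Last checks:** In the side picture the tab spans columns 213–229 and rows 182–212. A fully home, upright panel should give about 213–231 and 181–213, so it agrees within 1–2 pixels (about 2–4 mm). The closing top picture shows the tin, tape roll and screwdriver where they were, judged by eye. The gripper was about 15 cm above the panel and touching nothing.
- **Not confirmed:** The arm hid the slot from the top camera, so the panel's position and angle across the slot rest on the side view and the forces felt.

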